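# Bottom the stop screw and back it off a quarter turn

### The job

Set the clearance on the small grey press frame: turn the T-bar screw clockwise (seen from above) until it bottoms on the steel post beneath it and is nipped up snug by feel, without forcing it, then back it off a quarter turn and let go. Leave the tape measure, bolt, file and marker lying where they are.

Things in the scene. Friction and masses are not known exactly. Their poses are not given: they have to be found in the camera images.
- press_frame: fixed grey C-shaped press frame on the bench: base plate 110 x 130 x 12 mm, column at its +x side 28 x 56 mm, arm on top from z = 70 to 92 mm (44 mm wide, x = -42 to +52 mm) with a round boss of 32 mm diameter up to z = 100 mm. Origin at the underside of the base, vertically below the screw's axis; z up. The open side is -x
- screw_bar (a point): centre of the dark steel bar at the top of the stop screw, on its axis: bar 60 mm long (its x axis), 12 mm thick (y), 26 mm high (z up, 13 mm above and below this point); below it a round hub of 18 to 22 mm diameter, 12 mm high. At the start 153.3 mm above the bench. Clockwise from above it sinks 4 mm per full turn (0.64 mm per rad). It stays where it is left
- stop_screw: the screw, 11 mm diameter; origin at its lower end (the tip), 113 mm below screw_bar; x along the bar, z up. It bottoms after about 0.35 to 0.75 turn clockwise and cannot be turned back past its start. Turning takes about 0.06 N m; from the touch the torque climbs by about 0.1 N m in the first 0.1 rad, 0.2 N m in 0.15 rad. It is forced at about 0.5 N m
- set_post: steel post of 18 mm diameter standing under the screw; origin at the centre of its upper face. Its height above the bench differs from start to start, 37.4 to 38.8 mm, and it does not move. The screw bottoms on it when the tip is at the same height. The bearing force is taken by a stop pin inside the boss, 13 mm from the axis, so 10 N there is 0.13 N m
- tape_mid (a point): loose bystander: middle of the tape measure, 35 x 80 x 64 mm
- bolt_mid (a point): loose bystander: middle of the hex bolt lying near the frame, 17 x 57 x 15 mm
- file_mid (a point): loose bystander: middle of the hand file with a wooden handle, 28 x 270 x 28 mm
- marker_mid (a point): loose bystander: middle of the paint marker, 16 x 138 x 16 mm
Mind the look-alikes: they are no part of the job. There is more than one size of the press_frame; the job needs the largest.

How it is judged (in metres and radians):
On the way:
1. the screw bottoms: it bears on the post's stop with more than 5 N (0.065 N m) (contact force between stop_screw and set_post above 5 N), for 0.1 s.
At the end, for the whole second after the job is handed in: The screw has been nipped up against the post (bearing force at its stop pin 5 to 40 N, that is 0.065 to 0.52 N m) and now stands a quarter turn back from there: its tip is 0.7 to 1.3 mm above the post (1.0 mm is an exact quarter turn; the band is about 27 degrees either way), at rest (z of stop_screw in the frame of set_post between 0.0007 and 0.0013 m and angular speed of stop_screw below 0.05 rad/s); the robot touches nothing.
It fails at once if the screw is forced: it bears on the post's stop with more than 40 N (0.52 N m) (contact force between stop_screw and set_post above 40 N).
It fails at once if a bystander is moved by more than 20 mm (distance of any of tape_mid, bolt_mid, file_mid, marker_mid from where it was at the start of the episode above 0.02 m).
It also fails if it takes over 72 s, if anything falls off the work surface, if the arm or the gripper's body presses on something with over 40 N, if the wrist force passes 120 N, or if a joint passes its speed limit or range.

### The arm

A 6-joint arm with a two-finger parallel gripper is mounted at the origin on a cart in front of the work surface, level with it; the furniture and walls round the work are solid. World frame = base frame: x ahead of the robot, y to its left, z up, the work surface at z = 0. Lengths are in mm, angles in rad, forces in N, time in s.
With the tool pointing down it reaches from about 350 to 875 mm from the base axis. Payload 4.2 kg.
Tool frame: the origin (TCP) lies midway between the tips of the shut fingers; the grasp point (between the pads) lies 19 mm behind it; y points along the fingers, x is the direction in which the jaws open and shut, and the axes are right-handed (so a half turn about y gives the same grasp; the last joint's range is limited). The gripper opens to 85 mm and grips with 20 to 120 N. Pads are 22 mm wide; open, the fingers measure 114 mm over their backs; the gripper's body (76 mm by 85 mm) begins 54 mm behind the grasp point. The pads swing forward as they close: fully open they stand 13 mm farther back than shut.
Start: joints at [1.562, 0.385, 0.008, 0, -1.194, -0.259], TCP at [165.35, 602.709, 231.312] pointing down, gripper open.
Joint ranges: [-3.14, 3.14], [-1.21, 2.06], [-1.07, 1.41], [-3.16, 2.05], [-2.99, -0.16], [-3.1, 3.1]. Speed limits (rad/s): [2.79, 2.79, 3.14, 3.14, 3.14, 3.14].

### API

Orientations are given as a unit quaternion [x, y, z, w].
In Python, from bench import read_state, get_image, job_done gives the robot as it stands.
- The arm moves only by the tool play_rows, never from a script. Its argument "series" is a list of rows, each a list of 7 numbers: the shift along the tool's x, y, z in m, then the turn, a rotation vector about the tool's x, y, z in rad, then the finger opening in m, from 0 to 0.0854. In form: [[x, y, z, wx, wy, wz, claw], ...]. A call has 1 to 10 rows; each row shifts and turns the pose as measured when the row begins, along the tool's axes as they then stand; what a row does not reach is not made up. A row lasts 1/10 s, in which the tool goes at most 50 mm and 8.59 degrees, less where a joint would pass 70% of its speed; a pose out of reach is approached as far as the arm can. A call with a gripper value outside its range is refused whole. The fingers move at their own pace and stop on an object; the grip force is fixed at half the most. Time passes only in rows, so rows that do not move let the fingers close. It gives the time, the measured TCP pose, the force and the opening at its end, in the units of the state.
- read_state(): the state, without advancing time (a new reading comes with each control period).
- get_image(name): name is "scene" or "side" or "wrist"; returns a dict with "color" (400x640x3 uint8, red, green, blue), "intrinsics" (3x3 intrinsics, pixels), "D" ([k1, k2, p1, p2, k3] as OpenCV has them; the pictures are not rectified), "origin" and "orientation" of the camera in the world. Camera axes: x right, y down, z forward; pixel columns grow to the right and rows downward; lengths in mm; the calibration is good to about 2 mm. A picture is of the moment at which its call begins. There is no depth.
- job_done(): hands the job in, once; it reports no verdict.
The state is a dict: "clock": time; "joints": joint angles; "joint_vel": joint speeds; "joint_efforts": joint torques, N m; "position": TCP position; "ee_rot": TCP orientation; "contact_force": force on the tool from outside, world axes, zero at the start; "wrist_torque": the same for the moment, N m; "gripper_width": finger opening in mm.
Only numpy, scipy, OpenCV 4.12 (cv2) and the standard library are available. Lean on these libraries where they do the work, as an engineer would, in place of code of your own. Each camera call takes 0.05 s, during which the arm holds its last target. There are 200 camera calls.

## Working session

There is one attempt and no reset: what is moved stays moved. The work goes in short steps, Python scripts to look and compute and a tool call to move; the robot and the scene stay as the last step left them, time stands still between calls to the robot, and variables do not carry over. Pictures are saved under pics/ and viewed, about 8 in all and at most 12, crops included, and the job is handed in when it is done.

Besides the shell and the picture viewer there is one more tool, called after "Call:" by a JSON object that holds its "method" and its "body", one argument or row to a line. play_rows: Moves the arm, as the interface text tells. Its arguments: {"type":"object","properties":{"series":{"type":"array","items":{"type":"array","items":{"type":"number"}}}},"required":["series"]}

```bash
mkdir -p pics; python3 - <<'E'
from bench import *
import cv2,json
s=read_state();print(s)
for n in("scene","side"):
    d=get_image(n);cv2.imwrite(f"pics/{n}0.png",d["color"][:,:,::-1]);print(n,d["intrinsics"],d["D"],d["origin"],d["orientation"])
E
```

```text
{'clock': 0.0, 'joints': array([ 1.56162347e+00,  3.85576012e-01,  6.65674775e-03, -4.83091344e-04,
       -1.19398832e+00, -2.58599749e-01]), 'joint_vel': array([-0.00081985, -0.00014115, -0.00123412,  0.00148317, -0.00013265,
       -0.00097672]), 'joint_efforts': array([-1.28087442e-03, -3.92286336e+01,  1.88398987e+01,  4.18635383e+00,
       -4.58396549e-03,  3.60597141e-06]), 'position': array([165.19690439, 602.18745342, 230.22428928]), 'ee_rot': array([ 0.42931502, -0.56181456,  0.56279847, -0.42814821]), 'contact_force': array([ 0.31930293,  0.38931128, -0.0213291 ]), 'wrist_torque': array([-0.00795574,  0.0084326 , -0.03233846]), 'gripper_width': 85.42200272851107}
scene [[401.90108039   0.         314.22951688]
 [  0.         401.90108039 198.23163004]
 [  0.           0.           1.        ]] [-0.03751955  0.          0.          0.          0.        ] [-183.94079777 -603.88902056 1000.7832103 ] [ 0.84432151 -0.37964699  0.14781464 -0.34805198]
side [[362.51104573   0.         318.37428566]
 [  0.         362.51104573 198.77140851]
 [  0.           0.           1.        ]] [-0.01268395  0.          0.          0.          0.        ] [ 260.59207848 -681.02826025  765.47117933] [ 0.90782477 -0.12200419  0.05325475 -0.39765953]
```

View pics/scene0.png

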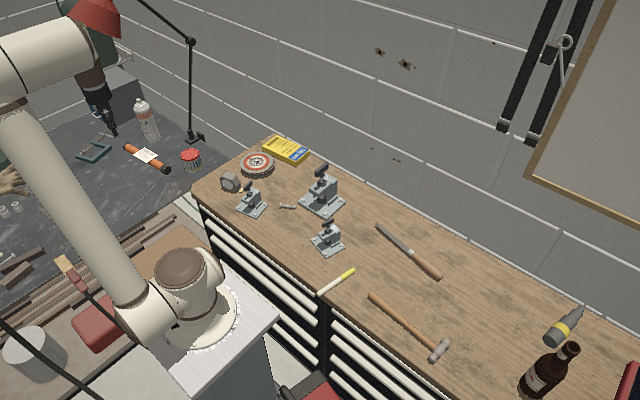

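View pics/side0.png

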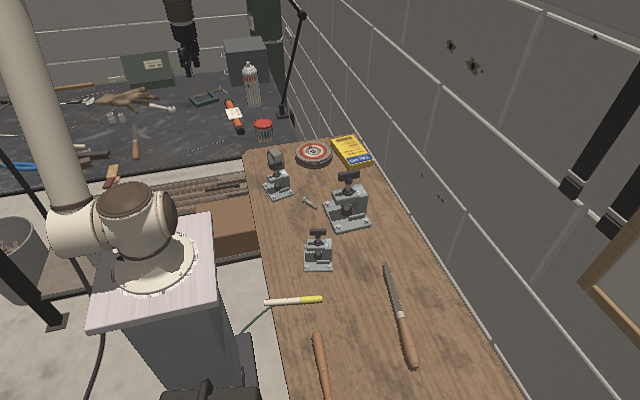

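Three frames show up: scene (252,203), (322,192) and (326,240); in the side view these are (278,185), (348,205) and (318,255). The one at scene (322,192) / side (348,205) looks largest. I'll enlarge both views to confirm.

```bash
python3 - <<'E'
import cv2,numpy as np
a=cv2.imread("pics/scene0.png")[155:255,225:355];b=cv2.imread("pics/side0.png")[145:275,255:385]
a=cv2.resize(a,None,fx=4,fy=4,interpolation=cv2.INTER_CUBIC)[:, :400*1+120];b=cv2.resize(b,None,fx=4,fy=4,interpolation=cv2.INTER_CUBIC)
a=cv2.resize(a,(390,300));b=cv2.resize(b,(400,400))
a=cv2.copyMakeBorder(a,0,100,0,10,0)
cv2.imwrite("pics/crop0.png",np.hstack([a,b]))
E
```

```text
(no output)
```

View pics/crop0.png

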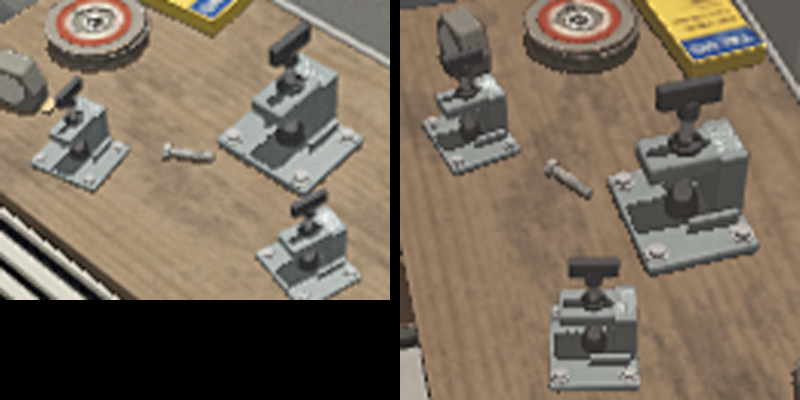

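The crop confirms it: the frame at scene (322,192) / side (348,205) is clearly the largest. Its T-bar centre is at scene (321.7,170.3) and side (348.9,176.2). Next I triangulate it.

```bash
cat > h.py <<'E'
import numpy as np,cv2
from scipy.spatial.transform import Rotation as R
from bench import *
def ray(d,uv):
    p=cv2.undistortPoints(np.array([[uv]],float),np.array(d["intrinsics"],float),np.array(d["D"],float))[0,0]
    v=R.from_quat(d["orientation"]).apply([p[0],p[1],1]);return np.array(d["origin"]),v/np.linalg.norm(v)
def tri(rays):
    A=sum(np.eye(3)-np.outer(v,v) for o,v in rays);b=sum((np.eye(3)-np.outer(v,v))@o for o,v in rays)
    p=np.linalg.solve(A,b);return p,[np.linalg.norm(np.cross(p-o,v)) for o,v in rays]
def plane(r,z): o,v=r;return o+v*(z-o[2])/v[2]
def proj(d,P):
    Rm=R.from_quat(d["orientation"]).as_matrix().T
    return cv2.projectPoints(np.array(P,float).reshape(-1,3),cv2.Rodrigues(Rm)[0],-Rm@np.array(d["origin"],float),np.array(d["intrinsics"],float),np.array(d["D"],float))[0][:,0]
E
python3 - <<'E'
from h import *
np.set_printoptions(precision=3,suppress=True)
a=get_image("scene");b=get_image("side");w=get_image("wrist")
f=lambda u,v:(225+u/3,155+v/3);g=lambda u,v:(255+(u-400)/3.077,145+v/3.077)
c=[f(290,46),g(689,96)]
print(tri([ray(a,c[0]),ray(b,c[1])]))
for d,e in((a,[f(272,57),f(308,38)]),(b,[g(657,98),g(722,93)])):
    p=[plane(ray(d,x),153.3) for x in e];print(p,np.linalg.norm(p[1]-p[0]),np.degrees(np.arctan2(*(p[1]-p[0])[1::-1])))
for nm,fs in (("bolt",(188,154)),("tapeL",(20,80))):print(nm,plane(ray(a,f(*fs)),10))
print("frame2",plane(ray(a,f(311,205)),110),"marker",plane(ray(a,(336,282)),8),"file",plane(ray(a,(408,250)),12))
# frame base corners (z=12) left crop
for u in ((219,143),(278,103),(361,150),(300,190)):print(plane(ray(a,f(*u)),12))
s=read_state();print(R.from_quat(s["ee_rot"]).as_matrix())
print(w["origin"],R.from_quat(w["orientation"]).as_matrix())
cv2.imwrite("pics/w0.png",w["color"][:,:,::-1])
E
```

```text
(array([540.867,  31.837, 145.324]), [np.float64(0.4796618100952388), np.float64(0.47966181009522735)])
[array([508.212,  28.254, 153.3  ]), array([555.755,  19.399, 153.3  ])] 48.361039787904076 -10.551317474157498
[array([510.024,  28.018, 153.3  ]), array([566.71 ,  19.623, 153.3  ])] 57.30357574931577 -8.423709166288363
bolt [441.281  98.109  10.   ]
tapeL [395.094 337.315  10.   ]
frame2 [ 408.44  -111.148  110.   ] marker [ 320.839 -215.167    8.   ] file [ 551.233 -309.138   12.   ]
[475.513  82.168  12.   ]
[568.294  74.783  12.   ]
[573.039 -46.212  12.   ]
[482.166 -33.814  12.   ]
[[-0.265 -0.     0.964]
 [-0.964 -0.001 -0.265]
 [ 0.001 -1.     0.   ]]
[244.284 580.749 374.467] [[-0.265 -0.912 -0.312]
 [-0.964  0.251  0.085]
 [ 0.001  0.324 -0.946]]
```

Call:
{"method": "play_rows", "body": {
  "series": [
    [0.0228,-0.0035,0.0257,0,0,0,0.0854],
    [0.0228,-0.0035,0.0257,0,0,0,0.0854],
    [0.0228,-0.0035,0.0257,0,0,0,0.0854],
    [0.0228,-0.0035,0.0257,0,0,0,0.0854],
    [0.0228,-0.0035,0.0257,0,0,0,0.0854],
    [0.0228,-0.0035,0.0257,0,0,0,0.0854],
    [0.0228,-0.0035,0.0257,0,0,0,0.0854],
    [0.0228,-0.0035,0.0257,0,0,0,0.0854],
    [0.0228,-0.0035,0.0257,0,0,0,0.0854],
    [0.0228,-0.0035,0.0257,0,0,0,0.0854]
  ]
}}

```text
clock: 1.25
position: [356.7, 306.3, 265.1]
ee_rot: [0.432, -0.56, 0.562, -0.43]
contact_force: [0.6, 0.0, -0.7]
gripper_width: 85.1
```

Call:
{"method": "play_rows", "body": {
  "series": [
    [0.0228,0,0.0257,0,0,0,0.0854],
    [0.0228,0,0.0257,0,0,0,0.0854],
    [0.0228,0,0.0257,0,0,0,0.0854],
    [0.0228,0,0.0257,0,0,0,0.0854],
    [0.0228,0,0.0257,0,0,0,0.0854],
    [0.0228,0,0.0257,0,0,0,0.0854],
    [0.0228,0,0.0257,0,0,0,0.0854],
    [0.0228,0,0.0257,0,0,0,0.0854]
  ]
}}

```text
clock: 2.05
position: [512.9, 66.6, 267.6]
ee_rot: [0.431, -0.56, 0.561, -0.432]
contact_force: [0.3, 1.2, 0.2]
gripper_width: 85.2
```

```bash
python3 - <<'E'
from h import *
np.set_printoptions(precision=3,suppress=True)
w=get_image("wrist");cv2.imwrite("pics/w1.png",w["color"][:,:,::-1])
s=read_state();print(s["joints"],s["position"],R.from_quat(s["ee_rot"]).as_matrix(),s["clock"])
print(proj(w,[[540,26,153],[570,22,166],[510,30,166]]))
E
```

```text
[ 0.438  0.177 -0.192  0.003 -1.2    0.87 ] [514.922  63.518 267.366] [[-0.259  0.003  0.966]
 [-0.966 -0.002 -0.259]
 [ 0.001 -1.     0.003]] 2.1
[[353.762 154.748]
 [352.487 122.572]
 [358.206 189.348]]
```

View pics/w1.png

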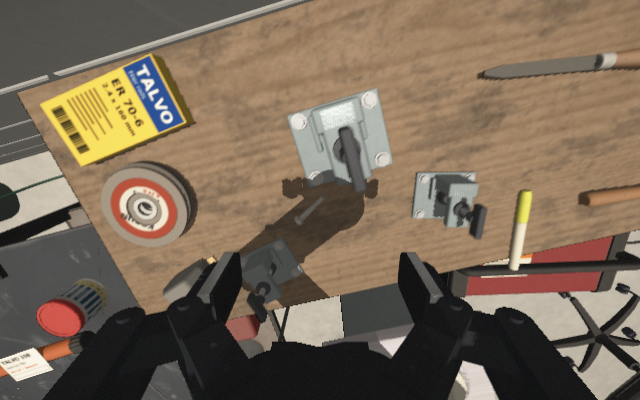

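The wrist view shows the large frame with its T-bar's top face running from about (345,127) to (359,190). The small frames are at (446,195) and (270,270), and the bolt at (310,212). I back-project the bar ends.

```bash
python3 - <<'E'
from h import *
np.set_printoptions(precision=2,suppress=True)
w=get_image("wrist");a=get_image("scene");b=get_image("side")
e=[plane(ray(w,x),166.3) for x in((345,128),(359,190))];d=e[1]-e[0];print(e,(e[0]+e[1])/2,np.linalg.norm(d),np.degrees(np.arctan2(-d[1],-d[0])))
m=(352,158)
for pair in ([ray(w,m),ray(a,(321.7,168.5)),ray(b,(348.9,173.5))],):print(tri(pair))
im=w["color"][95:220,280:420,::-1];cv2.imwrite("pics/w1c.png",cv2.resize(im,None,fx=4.5,fy=4.5,interpolation=cv2.INTER_CUBIC))
E
```

```text
[array([569.2 ,  25.94, 166.3 ]), array([511.28,  26.29, 166.3 ])] [540.24  26.12 166.3 ] 57.91960836461456 -0.3443230046327664
(array([538.71,  27.14, 157.83]), [np.float64(2.4604551246344624), np.float64(2.1724088876756453), np.float64(1.162776194317405)])
```

View pics/w1c.png

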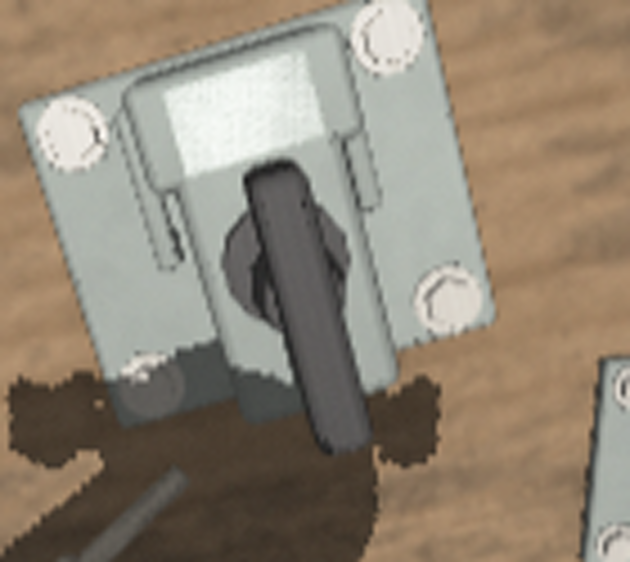

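Enlarged, the bar's top face runs from crop (282,162) to (348,450), which is full-image (342.7,131) to (357.3,195).

```bash
python3 - <<'E'
from h import *
np.set_printoptions(precision=2,suppress=True)
w=get_image("wrist");s=read_state()
e=[plane(ray(w,x),166.3) for x in((342.9,131),(357.5,194.5))];d=e[0]-e[1];c=(e[0]+e[1])/2;yaw=np.degrees(np.arctan2(d[1],d[0]));print(e,c,np.linalg.norm(d),yaw)
M=R.from_quat(s["ee_rot"]).as_matrix();print("tool x yaw",np.degrees(np.arctan2(M[1,0],M[0,0])),"need",yaw-90)
t=np.array([c[0],c[1],230]);print(s["position"],"tool-frame shift",M.T@(t-s["position"]))
E
```

```text
[array([564.61,  32.21, 166.3 ]), array([504.8 ,  32.43, 166.3 ])] [534.71  32.32 166.3 ] 59.81297495484706 -0.21702617529257281
tool x yaw -104.8767765823415 need -90.21702617529257
[512.11  67.85 267.31] tool-frame shift [28.55 37.35 30.9 ]
```

Call:
{"method": "play_rows", "body": {
  "series": [
    [0,0,0,0,-0.128,0,0.0854],
    [0,0,0,0,-0.127,0,0.0854],
    [0.007,0.006,0.0045,0,0,0,0.0854],
    [0.007,0.006,0.0045,0,0,0,0.0854],
    [0.007,0.006,0.0045,0,0,0,0.0854],
    [0.007,0.006,0.0045,0,0,0,0.0854],
    [0.007,0.006,0.0045,0,0,0,0.0854],
    [0,0,0,0,0,0,0.0854]
  ]
}}

```text
clock: 3.1
position: [534.3, 34.1, 234.4]
ee_rot: [-0.501, 0.499, -0.499, 0.501]
contact_force: [-0.5, 0.2, -0.8]
gripper_width: 85.6
```

```bash
python3 - <<'E'
from h import *
np.set_printoptions(precision=3,suppress=True)
for i in range(3):
    s=read_state();w=get_image("wrist");print(s["position"],s["contact_force"],s["wrist_torque"],s["joints"])
M=R.from_quat(s["ee_rot"]).as_matrix();print("tool x yaw",np.degrees(np.arctan2(M[1,0],M[0,0])),M[:,1])
print(proj(w,[[534.7,32.3,166.3]]))
cv2.imwrite("pics/w2.png",w["color"][:,:,::-1])
E
```

```text
[534.287  34.147 234.366] [-0.478  0.23  -0.829] [0.013 0.04  0.013] [ 0.367  0.23  -0.207 -0.    -1.133  1.209]
[534.33   34.417 234.879] [ 0.327 -0.922  0.032] [-0.007  0.049 -0.036] [ 0.367  0.229 -0.207 -0.    -1.133  1.209]
[534.421  34.783 235.448] [ 0.487  0.094 -0.455] [-0.025  0.01   0.025] [ 0.368  0.228 -0.206 -0.    -1.133  1.208]
tool x yaw -89.67902987951707 [ 0.002  0.001 -1.   ]
[[322.93  208.116]]
```

View pics/w2.png

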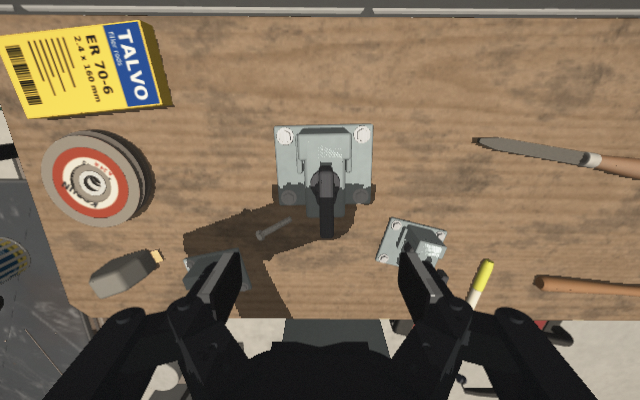

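The bar is nearly aligned now, running from (326,165) to (327,236), with the frame square beneath it. I'll take one crop for the final correction.

```bash
python3 - <<'E'
import cv2
im=cv2.imread("pics/w2.png")[150:250,260:390];cv2.imwrite("pics/w2c.png",cv2.resize(im,None,fx=6,fy=6,interpolation=cv2.INTER_CUBIC))
E
```

```text
(no output)
```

View pics/w2c.png

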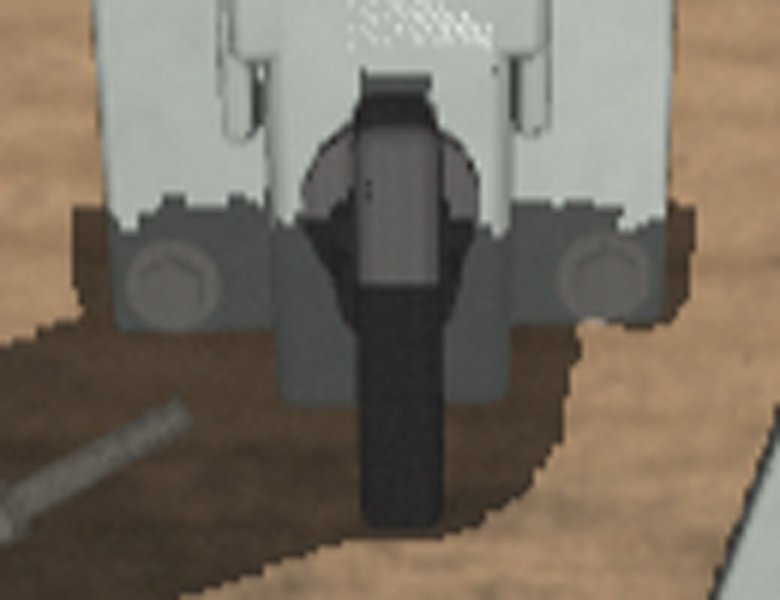

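```bash
python3 - <<'E'
from h import *
np.set_printoptions(precision=2,suppress=True)
w=get_image("wrist");s=read_state()
for f in((326.3,166),(326.3,170)):
    e=[plane(ray(w,x),166.3) for x in(f,(327,237))];d=e[0]-e[1];c=(e[0]+e[1])/2;print(e,c,np.linalg.norm(d),np.degrees(np.arctan2(d[1],d[0])))
for yy in (92,92+0):pass
hub=[plane(ray(w,(260+u/6,150+190/6)),127) for u in(303,478)];print("hub",hub)
print(s["position"],tri([ray(w,(326.7,201)),ray(get_image("scene"),(321.7,168.5)),ray(get_image("side"),(348.9,173.5))]))
E
```

```text
[array([570.12,  30.3 , 166.3 ]), array([508.16,  28.83, 166.3 ])] [539.14  29.56 166.3 ] 61.97799813913927 1.3619919062809278
[array([566.91,  30.25, 166.3 ]), array([508.16,  28.83, 166.3 ])] [537.53  29.54 166.3 ] 58.76464721019382 1.3923423927382748
hub [array([546.47,  44.12, 127.  ]), array([546.66,  16.43, 127.  ])]
[534.5   35.26 236.15] (array([538.23,  29.09, 157.09]), [np.float64(0.552441029717236), np.float64(0.9774476285266409), np.float64(1.22126593091668)])
```

Call:
{"method": "play_rows", "body": {
  "series": [
    [0.003,0.01,0.002,0,0,0,0.06],
    [0.002,0.01,0.0015,0,0,0,0.06],
    [0,0.01,0,0,0,0,0.05],
    [0,0.01,0,0,0,0,0.05],
    [0,0.01,0,0,0,0,0.05],
    [0,0.01,0,0,0,0,0.05],
    [0,0.01,0,0,0,0,0.05],
    [0,0.008,0,0,0,0,0.05],
    [0,0.006,0,0,0,0,0.05],
    [0,0,0,0,0,0,0.05]
  ]
}}

```text
clock: 4.4
position: [537.6, 30.7, 143.9]
ee_rot: [-0.501, 0.498, -0.498, 0.503]
contact_force: [0.4, -0.1, -0.2]
gripper_width: 49.5
```

```bash
cat > st.py <<'E'
from h import *
np.set_printoptions(precision=3,suppress=True)
L=[]
for i in range(4):
    s=read_state();L.append(np.r_[s["position"],s["contact_force"],s["wrist_torque"],s["joints"][5],s["gripper_width"]]);w=get_image("wrist")
M=R.from_quat(s["ee_rot"]).as_matrix()
for n,l in zip(("first","mean","last"),(L[0],np.mean(L,0),L[-1])):print(n,l)
print("yaw",np.degrees(np.arctan2(M[1,0],M[0,0])),"ydir",M[:,1],"q",s["joints"],s["clock"])
E
python3 st.py
```

```text
first [537.622  30.694 143.854   0.404  -0.142  -0.184   0.016   0.034  -0.008
   1.221  49.513]
mean [538.085  30.786 144.625   0.307  -0.033   0.47   -0.      0.022   0.004
   1.221  49.865]
last [538.496  30.877 145.299  -0.494  -0.751   0.321   0.018   0.051   0.001
   1.221  49.992]
yaw -89.53958209653267 ydir [ 0.004  0.002 -1.   ] q [ 0.358  0.319 -0.328 -0.    -0.92   1.221] 4.55
```

```bash
python3 - <<'E'
from h import *
w=get_image("wrist");cv2.imwrite("pics/w3.png",w["color"][120:400,160:480,::-1].repeat(2,0).repeat(2,1))
print(proj(w,[[538,30,166.3],[568,30,166.3],[508,30,166.3]]),read_state()["position"])
E
```

```text
[[321.6572905  271.40882547]
 [322.31578562 217.93102281]
 [321.08144001 318.21194269]] [538.55070974  30.94441566 145.57690024]
```

View pics/w3.png

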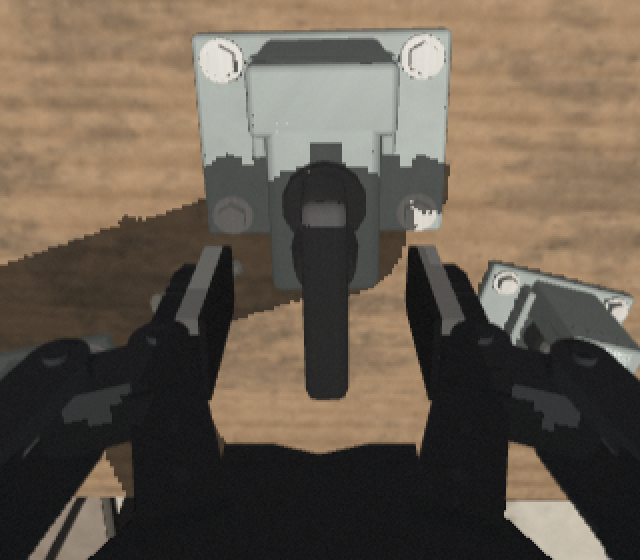

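The view is as predicted: the bar's near end is at crop (326,398) and its middle at about (326,303), between the pads at x≈232 and 407. Closing.

Call:
{"method": "play_rows", "body": {
  "series": [
    [0,0.001,0,0,0,0,0.03],
    [0,0,0,0,0,0,0.018],
    [0,0,0,0,0,0,0.012],
    [0,0,0,0,0,0,0.008],
    [0,0,0,0,0,0,0.005],
    [0,0,0,0,0,0,0.005]
  ]
}}

```text
clock: 5.25
position: [539.1, 29.5, 146.5]
ee_rot: [-0.5, 0.496, -0.5, 0.504]
contact_force: [0.6, -0.4, 1.2]
gripper_width: 10.7
```

```bash
python3 st.py
```

```text
first [539.052  29.492 146.54    0.631  -0.4     1.18   -0.174   0.093   0.046
   1.222  10.694]
mean [539.041  29.491 146.529   0.182  -0.967   0.178  -0.2     0.034   0.019
   1.221  10.651]
last [539.046  29.484 146.526   0.04   -0.804   0.017  -0.192   0.007   0.028
   1.221  10.59 ]
yaw -89.50423079972295 ydir [ 0.007  0.    -1.   ] q [ 0.356  0.317 -0.328  0.003 -0.919  1.221] 5.4
```

Call:
{"method": "play_rows", "body": {
  "series": [
    [0,0.0001,0,0,0.1,0,0.005],
    [0,0.0001,0,0,0.1,0,0.005],
    [0,0.0001,0,0,0.1,0,0.005],
    [0,0.0001,0,0,0.1,0,0.005],
    [0,0,0,0,0,0,0.005]
  ]
}}

```text
clock: 5.95
position: [539.0, 29.0, 146.3]
ee_rot: [0.387, -0.589, 0.592, -0.391]
contact_force: [0.1, -0.6, 0.7]
gripper_width: 10.3
```

```bash
python3 st.py
```

```text
first [538.982  29.022 146.26    0.087  -0.563   0.711  -0.212   0.052  -0.089
   0.806  10.309]
mean [538.981  29.037 146.264  -0.331  -0.875   0.446  -0.318  -0.001  -0.059
   0.808  10.489]
last [538.984  29.047 146.256  -0.683  -1.591   0.085  -0.351  -0.041  -0.009
   0.808  10.338]
yaw -113.13966657800957 ydir [ 0.007 -0.001 -1.   ] q [ 0.356  0.317 -0.328  0.004 -0.919  0.808] 6.1
```

Call:
{"method": "play_rows", "body": {
  "series": [
    [0,0.0001,0,0,0.1,0,0.005],
    [0,0.0001,0,0,0.1,0,0.005],
    [0,0.0001,0,0,0.1,0,0.005],
    [0,0.0001,0,0,0.1,0,0.005],
    [0,0.0001,0,0,0.1,0,0.005],
    [0,0.0001,0,0,0.1,0,0.005],
    [0,0.0001,0,0,0.1,0,0.005],
    [0,0.0001,0,0,0.1,0,0.005],
    [0,0.0001,0,0,0.1,0,0.005],
    [0,0.0001,0,0,0.1,0,0.005]
  ]
}}

```text
clock: 7.15
position: [538.1, 28.3, 145.6]
ee_rot: [0.049, -0.704, 0.707, -0.052]
contact_force: [-0.1, -0.3, 0.8]
gripper_width: 10.6
```

```bash
sed -i 's/^for n,l/print("tz",np.array(L)[:,8],"eff6",s["joint_efforts"][5])\nfor n,l/' st.py; python3 st.py
```

```text
tz [ 0.043 -0.13  -0.026 -0.007] eff6 -0.03918643807992339
first [538.139  28.324 145.566  -0.063  -0.252   0.786  -0.339   0.156   0.043
  -0.218  10.587]
mean [538.162  28.34  145.589  -0.252  -0.869   1.067  -0.353   0.128  -0.03
  -0.216  10.689]
last [538.176  28.33  145.612  -0.813  -1.273   1.321  -0.328   0.124  -0.007
  -0.213  10.881]
yaw -171.5246904220788 ydir [ 0.004 -0.004 -1.   ] q [ 0.357  0.318 -0.33   0.007 -0.92  -0.213] 7.3
```

```bash
python3 - <<'E'
from h import *
w=get_image("wrist");cv2.imwrite("pics/w4.png",w["color"][120:400,160:480,::-1].repeat(2,0).repeat(2,1))
E
```

```text
(no output)
```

View pics/w4.png

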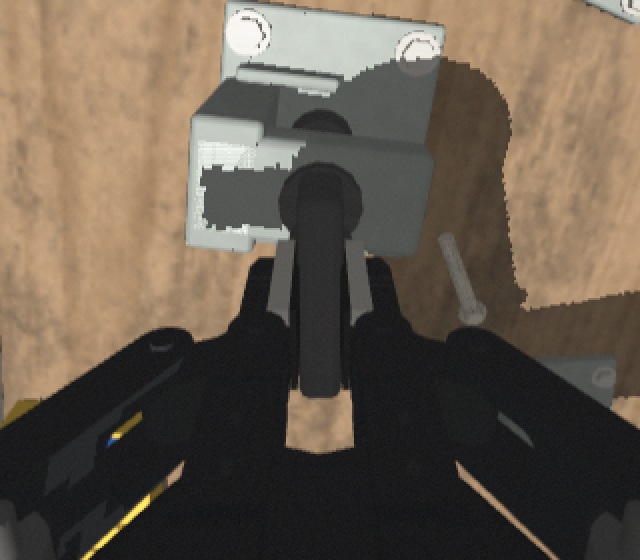

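The bar has turned with the gripper (about 1.43 rad so far). I keep going to just short of the earliest touch.

Call:
{"method": "play_rows", "body": {
  "series": [
    [0,0.0001,0,0,0.1,0,0.005],
    [0,0.0001,0,0,0.1,0,0.005],
    [0,0.0001,0,0,0.1,0,0.005],
    [0,0.0001,0,0,0.1,0,0.005],
    [0,0.0001,0,0,0.1,0,0.005],
    [0,0.0001,0,0,0.1,0,0.005]
  ]
}}

```text
clock: 8.0
position: [537.5, 28.4, 145.2]
ee_rot: [-0.163, -0.687, 0.69, 0.161]
contact_force: [-1.1, -0.5, 1.8]
gripper_width: 10.7
```

```bash
cat > t.py <<'E'
from h import *
np.set_printoptions(precision=3,suppress=True)
T=[];E=[]
s=read_state();q0=s["joints"][5]
for i in range(6):
    T.append(s["wrist_torque"]);E.append(s["joint_efforts"][5]);get_image("wrist");s=read_state()
print("turned",1.221-q0,1.221-s["joints"][5],"tz",np.array(T)[:,2],"mean",np.mean(T,0),"\neff",np.array(E),"pos",s["position"],"F",s["contact_force"],"w",s["gripper_width"],s["clock"])
E
python3 t.py
```

```text
turned 2.0445239234199093 2.040404184020646 tz [ 0.05  -0.091 -0.041 -0.052 -0.034  0.017] mean [-0.269  0.299 -0.025] 
eff [ 0.611 -0.148 -0.289 -0.036  0.028 -0.005] pos [537.535  28.391 145.203] F [-0.89  -1.042  1.047] w 10.490626241975956 8.3
```

Call:
{"method": "play_rows", "body": {
  "series": [
    [0,0.0001,0,0,0.05,0,0.005],
    [0,0.0001,0,0,0.05,0,0.005],
    [0,0.0001,0,0,0.05,0,0.005]
  ]
}}

```text
clock: 8.6
position: [537.4, 28.5, 145.1]
ee_rot: [-0.213, -0.673, 0.676, 0.21]
contact_force: [-1.4, -0.1, 1.2]
gripper_width: 10.8
```

```bash
python3 t.py
```

```text
turned 2.190083609082837 2.188616615233305 tz [ 0.086 -0.104 -0.051 -0.063 -0.032 -0.023] mean [-0.196  0.424 -0.031] 
eff [ 0.274 -0.062 -0.1    0.019  0.039  0.007] pos [537.398  28.45  145.108] F [-1.516  0.258  3.618] w 10.551044447694618 8.9
```

Call:
{"method": "play_rows", "body": {
  "series": [
    [0,0.0001,0,0,0.05,0,0.005],
    [0,0.0001,0,0,0.05,0,0.005],
    [0,0.0001,0,0,0.05,0,0.005]
  ]
}}

```text
clock: 9.2
position: [537.3, 28.6, 145.0]
ee_rot: [-0.263, -0.656, 0.658, 0.26]
contact_force: [-1.5, -0.3, 1.2]
gripper_width: 10.3
```

```bash
python3 t.py
```

```text
turned 2.340333003798185 2.338471837928284 tz [ 0.069 -0.106 -0.079 -0.025 -0.027 -0.033] mean [-0.074  0.521 -0.033] 
eff [ 0.278 -0.058 -0.104  0.016  0.046  0.023] pos [537.293  28.542 145.011] F [-2.205 -0.263  3.137] w 10.710210681848686 9.5
```

Call:
{"method": "play_rows", "body": {
  "series": [
    [0,0.0001,0,0,0.05,0,0.005],
    [0,0.0001,0,0,0.05,0,0.005],
    [0,0.0001,0,0,0.05,0,0.005]
  ]
}}

```text
clock: 9.8
position: [537.2, 28.7, 144.9]
ee_rot: [-0.311, -0.634, 0.637, 0.309]
contact_force: [-1.3, 0.2, 1.6]
gripper_width: 10.6
```

```bash
python3 t.py
```

```text
turned 2.490534562112463 2.4885636075214634 tz [ 0.096 -0.029 -0.063 -0.102 -0.004 -0.081] mean [ 0.003  0.606 -0.03 ] 
eff [ 0.279 -0.056 -0.105  0.016  0.047  0.026] pos [537.177  28.648 144.899] F [-1.107  0.364  3.023] w 10.533382826277949 10.1
```

Call:
{"method": "play_rows", "body": {
  "series": [
    [0,0.0001,0,0,0.05,0,0.005],
    [0,0.0001,0,0,0.05,0,0.005],
    [0,0.0001,0,0,0.05,0,0.005]
  ]
}}

```text
clock: 10.4
position: [537.1, 28.8, 144.8]
ee_rot: [-0.358, -0.609, 0.612, 0.355]
contact_force: [-0.8, 0.3, 2.6]
gripper_width: 10.4
```

```bash
python3 t.py
```

```text
turned 2.640708243427204 2.638723569686356 tz [ 0.021 -0.07  -0.089 -0.072 -0.041 -0.051] mean [ 0.098  0.705 -0.05 ] 
eff [ 0.279 -0.054 -0.105  0.015  0.048  0.027] pos [537.118  28.789 144.797] F [-1.261  1.354  3.81 ] w 10.792261727194873 10.7
```

Call:
{"method": "play_rows", "body": {
  "series": [
    [0,0.0001,0,0,0.05,0,0.005],
    [0,0.0001,0,0,0.05,0,0.005],
    [0,0.0001,0,0,0.05,0,0.005]
  ]
}}

```text
clock: 11.0
position: [537.0, 28.9, 144.7]
ee_rot: [-0.403, -0.581, 0.583, 0.4]
contact_force: [-1.1, 1.1, 3.7]
gripper_width: 10.7
```

```bash
python3 t.py
```

```text
turned 2.7908976287358636 2.78888505687165 tz [ 0.071 -0.057  0.013 -0.063 -0.027 -0.028] mean [ 0.179  0.828 -0.015] 
eff [ 0.279 -0.052 -0.106  0.015  0.048  0.027] pos [537.032  28.916 144.733] F [-1.278  0.451  4.585] w 11.131855300403206 11.3
```

Call:
{"method": "play_rows", "body": {
  "series": [
    [0,0.0001,0,0,0.05,0,0.005],
    [0,0.0001,0,0,0.05,0,0.005],
    [0,0.0001,0,0,0.05,0,0.005]
  ]
}}

```text
clock: 11.6
position: [537.0, 29.0, 144.6]
ee_rot: [-0.445, -0.549, 0.551, 0.442]
contact_force: [-2.1, 0.5, 4.7]
gripper_width: 10.2
```

```bash
python3 t.py
```

```text
turned 2.9408742485994663 2.939020702217728 tz [0.119 0.073 0.017 0.003 0.032 0.044] mean [0.168 0.898 0.048] 
eff [ 0.197 -0.145 -0.167 -0.044 -0.017 -0.037] pos [536.999  28.975 144.618] F [-1.977  1.568  4.927] w 10.537999360476844 11.9
```

The effort and tz both shifted by about 0.07 N m, so this is the touch. I go on in small steps.

Call:
{"method": "play_rows", "body": {
  "series": [
    [0,0,0,0,0.03,0,0.005],
    [0,0,0,0,0.03,0,0.005]
  ]
}}

```text
clock: 12.1
position: [537.0, 28.9, 144.6]
ee_rot: [-0.462, -0.536, 0.538, 0.459]
contact_force: [-2.2, 0.3, 5.3]
gripper_width: 10.8
```

```bash
python3 t.py
```

```text
turned 3.001058909093482 2.999434056315435 tz [0.225 0.128 0.071 0.068 0.104 0.045] mean [0.208 0.876 0.107] 
eff [-0.002 -0.197 -0.165 -0.093 -0.071 -0.072] pos [536.946  28.977 144.572] F [-2.433 -0.194  4.932] w 10.665224958469905 12.4
```

Call:
{"method": "play_rows", "body": {
  "series": [
    [0,0,0,0,0.05,0,0.005]
  ]
}}

```text
clock: 12.5
position: [537.0, 28.9, 144.6]
ee_rot: [-0.475, -0.524, 0.526, 0.472]
contact_force: [-2.3, 0.4, 3.2]
gripper_width: 10.7
```

```bash
python3 t.py
```

```text
turned 3.04997610766433 3.0486927854252537 tz [0.318 0.183 0.093 0.173 0.089 0.138] mean [0.191 0.838 0.166] 
eff [ 0.18  -0.268 -0.275 -0.158 -0.129 -0.138] pos [536.932  28.946 144.567] F [-1.859  0.586  3.234] w 10.624324703652578 12.8
```

It's snug: bearing about 0.2 N m (roughly 15 N), with the touch at about 2.88 rad turned. I back off about 1.67 rad, which takes out the windup and lands close to 1.0 mm.

Call:
{"method": "play_rows", "body": {
  "series": [
    [0,-0.0001,0,0,-0.1,0,0.005],
    [0,-0.0001,0,0,-0.1,0,0.005],
    [0,-0.0001,0,0,-0.1,0,0.005],
    [0,-0.0001,0,0,-0.1,0,0.005],
    [0,-0.0001,0,0,-0.1,0,0.005],
    [0,-0.0001,0,0,-0.1,0,0.005],
    [0,-0.0001,0,0,-0.1,0,0.005],
    [0,-0.0001,0,0,-0.1,0,0.005],
    [0,-0.0001,0,0,-0.1,0,0.005],
    [0,-0.0001,0,0,-0.1,0,0.005]
  ]
}}

```text
clock: 13.8
position: [537.6, 28.3, 145.2]
ee_rot: [-0.151, -0.69, 0.692, 0.148]
contact_force: [-1.3, -0.0, 4.0]
gripper_width: 10.6
```

Call:
{"method": "play_rows", "body": {
  "series": [
    [0,-0.0001,0,0,-0.1,0,0.005],
    [0,-0.0001,0,0,-0.1,0,0.005],
    [0,-0.0001,0,0,-0.1,0,0.005],
    [0,-0.0001,0,0,-0.1,0,0.005],
    [0,-0.0001,0,0,-0.1,0,0.005],
    [0,0,0,0,-0.1,0,0.005]
  ]
}}

```text
clock: 14.4
position: [538.3, 28.3, 145.6]
ee_rot: [0.068, -0.702, 0.705, -0.072]
contact_force: [-2.2, 1.0, 5.4]
gripper_width: 10.5
```

```bash
python3 t.py
```

```text
turned 1.3835291734834487 1.3892251795455381 tz [-0.081  0.131  0.032  0.093 -0.012 -0.04 ] mean [0.06  0.676 0.021] 
eff [-0.619  0.147  0.306  0.051 -0.033 -0.017] pos [538.269  28.289 145.598] F [-1.849  0.134  5.152] w 10.318284690787193 14.7
```

Call:
{"method": "play_rows", "body": {
  "series": [
    [0,0,0,0,0,0,0.015],
    [0,0,0,0,0,0,0.025],
    [0,0,0,0,0,0,0.05],
    [0,0,0,0,0,0,0.05],
    [0,0,0,0,0,0,0.05],
    [0,0,0,0,0,0,0.05]
  ]
}}

```text
clock: 15.3
position: [539.3, 28.5, 143.9]
ee_rot: [0.065, -0.703, 0.705, -0.069]
contact_force: [0.1, 1.0, -1.0]
gripper_width: 50.0
```

Call:
{"method": "play_rows", "body": {
  "series": [
    [0,-0.005,0,0,0,0,0.05],
    [0,-0.01,0,0,0,0,0.05],
    [0,-0.01,0,0,0,0,0.05],
    [0,-0.01,0,0,0,0,0.05],
    [0,-0.01,0,0,0,0,0.05],
    [0,-0.01,0,0,0,0,0.05],
    [0,-0.01,0,0,0,0,0.05],
    [0,-0.01,0,0,0,0,0.05],
    [0,-0.01,0,0,0,0,0.05],
    [0,0,0,0,0,0,0.05]
  ]
}}

```text
clock: 16.3
position: [539.5, 28.9, 238.8]
ee_rot: [0.063, -0.703, 0.705, -0.071]
contact_force: [-0.2, 0.4, 0.3]
gripper_width: 49.7
```

```bash
python3 st.py; python3 - <<'E'
from h import *
w=get_image("wrist");cv2.imwrite("pics/w5.png",w["color"][:,:,::-1]);s=get_image("side");np.save("w5.npy",w["color"])
E
```

```text
tz [-0.024  0.05  -0.035  0.014] eff6 2.9312517426660634e-05
first [539.471  28.903 238.789  -0.208   0.412   0.263   0.017  -0.008  -0.024
  -0.17   49.684]
mean [538.833  28.819 237.534  -0.122   0.038   0.016   0.016   0.034   0.001
  -0.17   49.957]
last [538.305  28.708 236.46   -0.001  -0.447   0.09    0.034   0.025   0.014
  -0.17   50.217]
yaw -169.17390350839338 ydir [ 0.007 -0.003 -1.   ] q [ 0.357  0.231 -0.202  0.005 -1.132 -0.17 ] 16.45
```

View pics/w5.png

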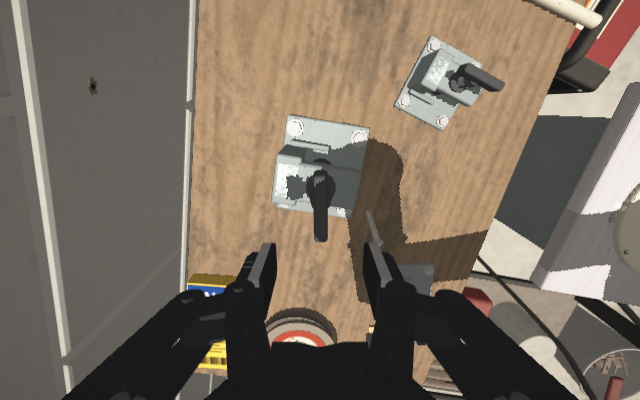

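The bar at (320,172)–(321,240) is still in line with the released gripper, and the force and torque read zero. The screw stayed where it was left and the gripper is clear of it, so I hand in.

```bash
python3 -c "
from bench import *
print(job_done())"
```

```text
the job is handed in; nothing more can be done
None
```

I set the clearance on the largest press frame and handed the job in at about 16.5 s. The hand-in gives no verdict, so the result rests on my own readings.

- **Turning in:** I gripped the T-bar at about (538, 29.5) mm and turned it clockwise. The torque began to climb at about 2.88 rad (0.46 turn), inside the expected range.
- **Nipping up:** I went on to 3.05 rad. The peak wrist torque reading was 0.32 N m and the held bearing was about 0.15–0.2 N m (roughly 12–15 N), well below the forcing limit.
- **Backing off:** The final angle was 1.39 rad from the start, about 1.49 rad back from the touch. That puts the tip about 0.95 mm above the post.
- **Letting go:** I opened the fingers and rose about 95 mm. Force and torque read about zero, and the wrist picture shows the bar still at the angle I left it.

**Less certain:**
- The clearance comes from the turn angle, with the touch point good to about ±0.05 rad. I did not measure the gap in an image.
- The wrist torque was noisy, about ±0.05 N m. The joint-6 effort confirmed the touch.
- The early fixed-camera estimate of the bar's angle was about 9° off from the wrist view. I used the wrist view, and the close-up picture confirmed it.
- I did not measure the bystanders again at the end. The arm never went near them low down and felt no unexpected contact.

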